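Load a plate carrier and pack it level for the centrifuge

TASK

Load the aluminium centrifuge carrier: lower the green deep-well block onto the pile of plates inside it, gently, until you feel it rest there, and only then let go (never drop it). Then gently set on top of the block, in the same way, the one spacer that brings its top nearest to level with the carrier's rim. Leave the two other spacers standing flat on the bench outside the carrier, and do not disturb the bucket, the bottle and the beaker.

Things in the scene. Friction and masses are not known exactly. Their poses are not given: they have to be found in the camera images.
- carrier: Fixed aluminium plate carrier: base 108 (x) x 90 (y) mm, 8 mm thick, with an end wall at each x end. Inside 88 mm along x, 70 mm along y, walls 4 mm. The end walls turn the corners by 14 mm, so both long sides (+y, -y) are open over the middle 60 mm, from rim to base: room for fingers holding a part across y. Origin: centre of its underside, on the bench; z up.
- carrier_rim (a point): Centre of the carrier's mouth, at the height of its rim (the blue edge of the end walls), 86 mm above the bench.
- carrier_floor (a point): Centre of the upper face of the carrier's base, 8 mm above the bench. On it stands, centred, a pile of grey plates, 78 x 54 mm, on a stiff spring that yields 1 mm per 4 N. The pile's height differs each time and is not measured: its flat top lies anywhere from 12 to 31 mm above this point. Pressing a part on it with over 25 N would damage the plates.
- block_center (a point): Green deep-well block with 24 dark wells on top, 80 mm (its x) x 58 mm (its y) x 30 mm high, 110 to 225 g. The point is its centre, 15 mm above its underside; z up. It starts flat on the bench and goes into the carrier with its long side along the carrier's x (either way round); best held across its y.
- spacer_thin_center (a point): White plastic spacer with a grey panel in its top, 80 mm (its x) x 62 mm (its y) x 20 mm high, 95 to 155 g. The point is its centre, 10 mm above its underside; z up. It starts flat on the bench; in the carrier its long side lies along the carrier's x (either way round).
- spacer_mid_center (a point): Blue plastic spacer with a grey panel in its top, 80 mm (its x) x 62 mm (its y) x 27 mm high, 130 to 210 g. The point is its centre, 13.5 mm above its underside; z up. It starts flat on the bench; in the carrier its long side lies along the carrier's x (either way round).
- spacer_thick_center (a point): Yellow plastic spacer with a grey panel in its top, 80 mm (its x) x 62 mm (its y) x 34 mm high, 160 to 260 g. The point is its centre, 17 mm above its underside; z up. It starts flat on the bench; in the carrier its long side lies along the carrier's x (either way round).
- bucket_mid (a point): Bystander: round aluminium centrifuge bucket with a clear cap and blue dot, 60 mm across, 103 mm tall. The point is 50 mm above its underside.
- bottle_mid (a point): Bystander: amber bottle, 56 mm across, 120 mm tall. The point is half-way up.
- beaker_mid (a point): Bystander: white ceramic beaker, 64 mm across, 70 mm tall. The point is half-way up.
Not all that is in view belongs to the job. What is shaped like the part that bears spacer_thin_center but orange is not meant.

How it is judged:
On the way, in this order (a step that is already met when the one before it is completed fails the run):
1. the block, still held, has been lowered inside the carrier until it bears on the pile (horizontal distance between block_center and carrier below 0.012 m and z of block_center in the frame of carrier between 0.03 and 0.065 m and angle between block_center's own z axis and vertical below 0.06 rad and contact force between block and carrier above 0.5 N and contact force between the fingers and block above 1 N), for 0.1 s.
2. the block is released and rests on the pile (horizontal distance between block_center and carrier below 0.012 m and z of block_center in the frame of carrier between 0.03 and 0.065 m and angle between block_center's own z axis and vertical below 0.06 rad and contact force between the fingers and block below 0.05 N and linear speed of block below 0.01 m/s), for 0.2 s.
3. a spacer, still held, has been lowered inside the carrier until it bears on the block (((horizontal distance between spacer_thin_center and carrier below 0.012 m and contact force between spacer_thin and block above 0.5 N and contact force between the fingers and spacer_thin above 1 N) or (horizontal distance between spacer_mid_center and carrier below 0.012 m and contact force between spacer_mid and block above 0.5 N and contact force between the fingers and spacer_mid above 1 N) or (horizontal distance between spacer_thick_center and carrier below 0.012 m and contact force between spacer_thick and block above 0.5 N and contact force between the fingers and spacer_thick above 1 N))), for 0.1 s.
At the end, for the whole second after the job is handed in: The block lies flat (within 0.06 rad) and at rest inside the carrier, within 12 mm of its centre line; one spacer lies flat and at rest on it, within 12 mm of the centre line, with its top within 5 mm of the carrier's rim; the two other spacers stand flat on the bench outside the carrier (horizontal distance between block_center and carrier below 0.012 m and z of block_center in the frame of carrier between 0.03 and 0.065 m and angle between block_center's own z axis and vertical below 0.06 rad and linear speed of block below 0.01 m/s and ((horizontal distance between spacer_thin_center and carrier below 0.012 m and z of spacer_thin_center in the frame of carrier between 0.071 and 0.081 m and angle between spacer_thin_center's own z axis and vertical below 0.06 rad and linear speed of spacer_thin below 0.01 m/s and horizontal distance between each of spacer_mid_center, spacer_thick_center and carrier above 0.06 m and height (world z) of spacer_mid_center below 0.0195 m and angle between each of spacer_mid_center, spacer_thick_center's own z axis and vertical below 0.1 rad and height (world z) of spacer_thick_center below 0.023 m) or (horizontal distance between spacer_mid_center and carrier below 0.012 m and z of spacer_mid_center in the frame of carrier between 0.0675 and 0.0775 m and angle between spacer_mid_center's own z axis and vertical below 0.06 rad and linear speed of spacer_mid below 0.01 m/s and horizontal distance between each of spacer_thin_center, spacer_thick_center and carrier above 0.06 m and height (world z) of spacer_thin_center below 0.016 m and angle between each of spacer_thin_center, spacer_thick_center's own z axis and vertical below 0.1 rad and height (world z) of spacer_thick_center below 0.023 m) or (horizontal distance between spacer_thick_center and carrier below 0.012 m and z of spacer_thick_center in the frame of carrier between 0.064 and 0.074 m and angle between spacer_thick_center's own z axis and vertical below 0.06 rad and linear speed of spacer_thick below 0.01 m/s and horizontal distance between each of spacer_thin_center, spacer_mid_center and carrier above 0.06 m and height (world z) of spacer_thin_center below 0.016 m and angle between each of spacer_thin_center, spacer_mid_center's own z axis and vertical below 0.1 rad and height (world z) of spacer_mid_center below 0.0195 m))); the robot touches nothing.
It fails at once if the block is pressed on the carrier or its pile with more than 25 N (contact force between block and carrier above 25 N).
It fails at once if a spacer is pressed on the block or the carrier with more than 25 N (contact force between any of spacer_thin, spacer_mid, spacer_thick and block above 25 N or contact force between any of spacer_thin, spacer_mid, spacer_thick and carrier above 25 N).
It fails at once if the block or a spacer is dropped into the carrier (falls free faster than 0.25 m/s) ((horizontal distance between block_center and carrier below 0.03 m and contact force between block and the fingers below 0.1 N and linear speed of block above 0.25 m/s) or (horizontal distance between spacer_thin_center and carrier below 0.03 m and contact force between spacer_thin and the fingers below 0.1 N and linear speed of spacer_thin above 0.25 m/s) or (horizontal distance between spacer_mid_center and carrier below 0.03 m and contact force between spacer_mid and the fingers below 0.1 N and linear speed of spacer_mid above 0.25 m/s) or (horizontal distance between spacer_thick_center and carrier below 0.03 m and contact force between spacer_thick and the fingers below 0.1 N and linear speed of spacer_thick above 0.25 m/s)).
It fails at once if the bucket, bottle or beaker is moved more than 25 mm or tipped (distance of any of bucket_mid, bottle_mid, beaker_mid from where it was at the start of the episode above 0.025 m or angle between any of bucket_mid, bottle_mid, beaker_mid's own z axis and vertical above 0.3 rad).
It also fails if it takes over 69 s, if anything falls off the work surface, if the arm or the gripper's body presses on something with over 40 N, if the wrist force passes 120 N, or if a joint passes its speed limit or range.

ROBOT

A 6-joint arm with a two-finger parallel gripper is mounted at the origin on the work surface. World frame = base frame: x ahead of the robot, y to its left, z up, the work surface at z = 0. Lengths are in m, angles in rad, forces in N, time in s.
With the tool pointing down it reaches from about 0.25 to 0.725 m from the base axis. Payload 4 kg.
Tool frame: the origin (TCP) lies on the centre line of the jaws, within the pads' length; the fingertips stand 17 mm ahead of it and the grasp point (between the pads) lies 2 mm behind it; z points along the fingers, y is the line along which they close (so a half turn about z gives the same grasp; the last joint's range is limited). The gripper opens to 85 mm and grips with 20 to 120 N. Pads are 22 mm wide; open, the fingers measure 114 mm over their backs; the gripper's body (76 mm by 85 mm) begins 54 mm behind the grasp point. The pads swing forward as they close: fully open they stand 13 mm farther back than shut.
Start: joints at [1.217, 0.241, 0.005, 1.335, 0, 1.571], TCP at [0.173, 0.469, 0.248] pointing down, gripper open.
Joint ranges: [-2.72, 2.72], [-1.05, 1.87], [-1.09, 1.28], [-1.99, 2.15], [-1.42, 1.44], [-3.14, 3.14]. Speed limits (rad/s): [2.79, 2.79, 3.14, 3.14, 3.14, 3.14].

INTERFACE

Orientations are given as a unit quaternion [x, y, z, w].
In Python, from workcell import get_obs, imaging, order gives the robot as it stands.
- The arm moves only by the tool apply_moves, never from a script. Its argument "targets" is a list that holds one entry, the list of rows, each a list of 5 numbers: the shift along the world's x, y, z in units of 40 mm (1.0 is 40 mm), then the turn about the world's z in degrees, then the gripper command: -1 is shut, 1 is fully open, values between are in proportion. In form: [[[dx, dy, dz, turn, fingers], ...]]. A call has 1 to 8 rows; each row shifts and turns the commanded pose from where the row before left it; what a row does not reach is not made up. A row lasts 1/12 s, in which the tool goes at most 41.7 mm and 7.16 degrees, less where a joint would pass 70% of its speed; a pose out of reach is approached as far as the arm can. A call is refused whole if a number of a shift passes 1 or a number of a turn 7.16, either way. A call with a gripper value outside its range is refused whole. The fingers move at their own pace and stop on an object; the grip force is fixed at half the most. Time passes only in rows, so rows that do not move let the fingers close. It gives the time, the measured TCP pose, the force, the opening and the grip force at its end, in the units of the state.
- get_obs(): the state, without advancing time (a new reading comes with each control period).
- imaging.camera(name): name is "side" or "top"; returns (picture, depth): 480x640x3 uint8, blue, green, red; 480x640 float32, m along the optical axis (not along the pixel's ray), 0 where there is no reading.
- imaging.get_calibration(name): a dict with "camera_matrix" (3x3 intrinsics, pixels), "eye" and "rotation" of the camera in the world. Camera axes: x right, y down, z forward; pixel columns grow to the right and rows downward; lengths in m; the calibration is good to about 2 mm. A picture is of the moment at which its call begins. get_calibration takes no time and is no camera call.
- order.job_done(): hands the job in; it is judged then, once.
The state is a dict: "clock": time; "joint_pos": joint angles; "joint_vel": joint speeds; "tau": joint torques, N m; "eef_pos": TCP position; "tool_rot": TCP orientation; "ft_force": force on the tool from outside, world axes, zero at the start; "ft_torque": the same for the moment, N m; "grip_width": finger opening in m; "grasp_force": force on a finger pad.
Only numpy, scipy, OpenCV 4.12 (cv2) and the standard library are available. Lean on these libraries where they do the work, as an engineer would, in place of code of your own. Each camera call takes 0.05 s, during which the arm holds its last target. There are 200 camera calls.

## Working session

There is one attempt and no reset: what is moved stays moved. The work goes in short steps, Python scripts to look and compute and a tool call to move; the robot and the scene stay as the last step left them, time stands still between calls to the robot, and variables do not carry over. Pictures are saved under pics/ and viewed, at most 10 in all, crops included, and the job is handed in when it is done.

Besides the shell and the picture viewer there is one more tool, called as name(argument=value, ...) on one line, values as JSON. apply_moves: Moves the arm, as the interface text tells. Its arguments: {"type":"object","properties":{"targets":{"type":"array","items":{"type":"array","items":{"type":"array","items":{"type":"number"}}}}},"required":["targets"]}

```bash
mkdir -p pics; cat > h.py <<'E'
import numpy as np,cv2
from workcell import get_obs,imaging,order
def world(name,depth):
    c=imaging.get_calibration(name);K=np.array(c["camera_matrix"]);R=np.array(c["rotation"]);e=np.array(c["eye"])
    v,u=np.mgrid[0:480,0:640]
    P=np.stack([(u-K[0,2])/K[0,0]*depth,(v-K[1,2])/K[1,1]*depth,depth],-1)
    return P@R.T+e
E
python3 - <<'E'
from h import *
for n in("top","side"):
    p,d=imaging.camera(n);cv2.imwrite(f"pics/{n}0.png",p);np.save(n+"_d.npy",d);np.save(n+"_p.npy",p)
    c=imaging.get_calibration(n);print(c)
    W=world(n,d);print([np.round(W[v,u],3) for v,u in((240,320),(400,320),(100,100))])
o=get_obs();print(o)
E
```

```text
{'camera_matrix': array([[580.24317041,   0.        , 312.96148653],
       [  0.        , 580.24317041, 240.97475299],
       [  0.        ,   0.        ,   1.        ]]), 'eye': array([0.48550407, 0.00504571, 1.17134984]), 'rotation': array([ 0.7163518 , -0.69621333,  0.02843948, -0.03630831])}Traceback (most recent call last):
  File "<stdin>", line 5, in <module>
  File "h.py", line 7, in world
    return P@R.T+e
           ~^~~~
ValueError: matmul: Input operand 1 has a mismatch in its core dimension 0, with gufunc signature (n?,k),(k,m?)->(n?,m?) (size 4 is different from 3)
```

View pics/top0.png

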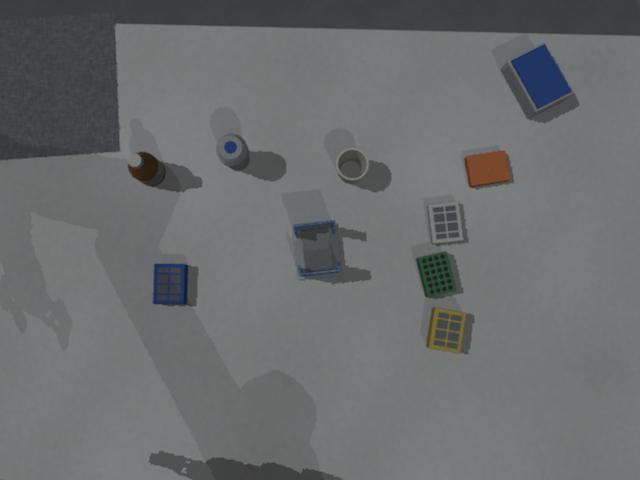

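```bash
sed -i '1a from scipy.spatial.transform import Rotation' h.py; sed -i 's/R=np.array(c\["rotation"\])/R=Rotation.from_quat(c["rotation"]).as_matrix()/' h.py
cat >> h.py <<'E'
H={"green":((45,90,30),(80,255,255)),"yellow":((18,120,60),(32,255,255)),"blue":((105,120,50),(130,255,255))}
def top_pose(W,mask,zlo,zhi):
    "centre, yaw of long side, size of the points of mask between heights"
    m=(mask>0)&(W[...,2]>zlo)&(W[...,2]<zhi)
    q=W[m];r=cv2.minAreaRect(q[:,:2].astype(np.float32)*1000)
    b=cv2.boxPoints(r);e=[b[1]-b[0],b[2]-b[1]];l=max(e,key=np.linalg.norm)
    return np.round(np.r_[np.array(r[0])/1000,np.median(q[:,2])],4),round(float((np.degrees(np.arctan2(l[1],l[0]))+90)%180-90),1),np.round(r[1],1),m.sum()
E
python3 - <<'E'
from h import *
for n in("top","side"):
    p,d=imaging.camera(n);cv2.imwrite(f"pics/{n}0.png",p);np.save(n+"_d.npy",d);np.save(n+"_p.npy",p)
    W=world(n,d);print(n,imaging.get_calibration(n),[np.round(W[v,u],3) for v,u in((240,320),(400,320),(100,200))])
    if n=="top":
        # anything standing above bench, grouped
        m=((W[...,2]>.012)&(W[...,2]<.3)&(d>0)).astype(np.uint8);m=cv2.morphologyEx(m,cv2.MORPH_OPEN,np.ones((3,3)))
        k,L,S,C=cv2.connectedComponentsWithStats(m)
        for i in range(1,k):
            if S[i,4]<100: continue
            z=W[L==i][:,2];t=np.percentile(z,90)
            print(C[i].round(),top_pose(W,L==i,t-.006,t+.006),"bgr",np.median(p[L==i],0),np.percentile(z,[5,50,95]).round(3))
o=get_obs();print({k:np.round(v,3) for k,v in o.items()})
E
```

```text
top {'camera_matrix': array([[580.24317041,   0.        , 312.96148653],
       [  0.        , 580.24317041, 240.97475299],
       [  0.        ,   0.        ,   1.        ]]), 'eye': array([0.48550407, 0.00504571, 1.17134984]), 'rotation': array([ 0.7163518 , -0.69621333,  0.02843948, -0.03630831])} [array([0.592, 0.005, 0.038]), array([ 0.278, -0.003,  0.003]), array([ 0.881,  0.263, -0.002])]
[536.  79.] (array([ 0.9276, -0.4185,  0.0556]), 28.4, array([118.4,  85.9]), np.int64(2136)) bgr [97. 53. 34.] [0.023 0.054 0.059]
[232. 151.] (array([0.7568, 0.1803, 0.1027]), 71.3, array([53. , 52.1]), np.int64(559)) bgr [99. 86. 81.] [0.032 0.101 0.106]
[353. 158.] (array([ 0.7468, -0.0526,  0.07  ]), 81.4, array([62.2, 46.3]), np.int64(150)) bgr [81. 84. 85.] [0.017 0.055 0.073]
[145. 168.] (array([0.7244, 0.3542, 0.1193]), 0.3, array([25.5, 25.5]), np.int64(164)) bgr [30.5 43.  48. ] [0.026 0.081 0.12 ]
[487. 168.] (array([ 0.7495, -0.3262,  0.0207]), -79.8, array([62.9, 81.8]), np.int64(1125)) bgr [ 45.  71. 120.] [0.016 0.02  0.024]
[348. 178.] (array([ 0.7132, -0.0443,  0.0697]), 75.
[... 940 characters left out ...]
 0.96315553]), 'rotation': array([ 0.90973775, -0.21413789,  0.08059953, -0.34644756])} [array([0.608, 0.053, 0.063]), array([ 0.243, -0.684,  0.963]), array([0.558, 0.821, 0.004])]
{'clock': np.float64(0.15), 'joint_pos': array([ 1.217,  0.241,  0.004,  1.335, -0.   ,  1.571]), 'joint_vel': array([-0.001, -0.   ,  0.004,  0.002,  0.001, -0.   ]), 'tau': array([ 0.0000e+00, -3.7264e+01,  2.5264e+01,  1.2000e-02,  0.0000e+00,
       -0.0000e+00]), 'eef_pos': array([0.173, 0.469, 0.248]), 'tool_rot': array([ 0.176,  0.984, -0.001, -0.   ]), 'ft_force': array([-0.041,  0.247,  0.347]), 'ft_torque': array([ 0.041, -0.004, -0.039]), 'grasp_force': np.float64(0.0), 'grip_width': np.float64(0.085)}
```

View pics/side0.png

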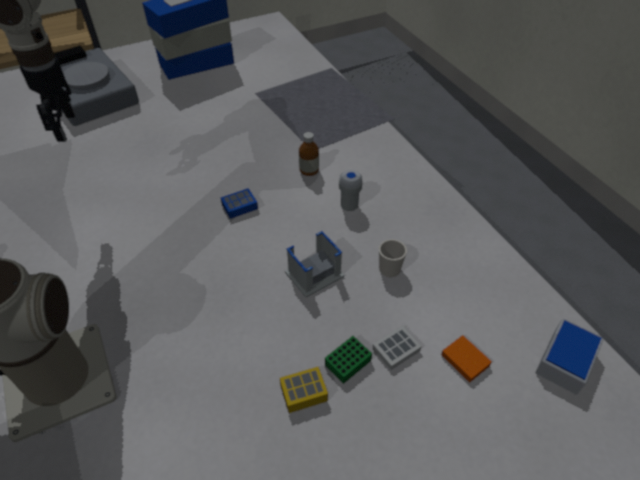

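apply_moves(targets=[[[0.45,-0.87,0,3,1],[0.45,-0.87,0,3,1],[0.45,-0.87,0,3,1],[0.45,-0.87,0,3,1],[0.45,-0.87,0,3,1],[0.45,-0.87,0,3,1],[0.45,-0.87,0,3,1],[0.45,-0.87,0,3,1]]])

```text
clock: 0.82
eef_pos: [0.3174, 0.1888, 0.2483]
tool_rot: [-0.034, 0.999, 0.0, 0.0]
ft_force: [1.2, -0.0, 0.5]
grip_width: 0.0861
grasp_force: 0.0
```

```bash
cat >> h.py <<'E'
def st(x=None,y=None,z=None,yaw=None):
    "state, and what is left to a goal in units of 40 mm and degrees"
    o=get_obs();R=Rotation.from_quat(o["tool_rot"]).as_matrix();a=np.degrees(np.arctan2(R[1,1],R[0,1]))
    p=o["eef_pos"];print("t",round(o["clock"],2),"p",np.round(p,4),"yaw",round(a,2),"tilt",round(np.degrees(np.arccos(-R[2,2])),2),"q",np.round(o["joint_pos"],2),"F",np.round(o["ft_force"],2),"w",round(o["grip_width"],4),"g",round(o["grasp_force"],1))
    for n,g,c in(("x",x,p[0]),("y",y,p[1]),("z",z,p[2])):
        if g is not None: print("d"+n,round((g-c)/.04,3))
    if yaw is not None: print("dyaw",round((yaw-a+180)%360-180,2))
E
python3 -c "
from h import *
st(.5335,-.2241,.15,105)"
```

```text
t 0.82 p [0.3174 0.1888 0.2483] yaw 93.92 tilt 0.01 q [ 0.54 -0.02 -0.29  1.3  -0.    0.47] F [ 1.22 -0.    0.54] w 0.0861 g 0.0
dx 5.402
dy -10.324
dz -2.457
dyaw 11.08
```

apply_moves(targets=[[[0.45,-0.86,0,1.5,1],[0.45,-0.86,0,1.5,1],[0.45,-0.86,0,1.5,1],[0.45,-0.86,0,1.5,1],[0.45,-0.86,0,1.5,1],[0.45,-0.86,0,1.5,1],[0.45,-0.86,0,1,1],[0.45,-0.86,0,1,1]]])

```text
clock: 1.48
eef_pos: [0.4615, -0.0866, 0.2481]
tool_rot: [-0.128, 0.992, 0.0, -0.0]
ft_force: [0.5, 1.0, 0.5]
grip_width: 0.0856
grasp_force: 0.0
```

apply_moves(targets=[[[0.45,-0.86,-0.1,0,1],[0.45,-0.86,-0.1,0,1],[0.45,-0.86,-0.1,0,1],[0.45,-0.86,-0.1,0,1],[0,0,-0.7,0,1],[0,0,-0.7,0,1],[0,0,-0.7,0,1],[0,0,0,0,1]]])

```text
clock: 2.15
eef_pos: [0.5291, -0.2209, 0.1416]
tool_rot: [-0.128, 0.992, 0.003, -0.005]
ft_force: [-1.0, -0.1, -1.1]
grip_width: 0.0854
grasp_force: 0.0
```

```bash
python3 -c "
from h import *
st(.5335,-.2241,.022,105)
p,d=imaging.camera('side');cv2.imwrite('pics/s1.png',cv2.resize(p[180:440,200:520],None,fx=2,fy=2))
W=world('side',d);m=cv2.inRange(cv2.cvtColor(p,cv2.COLOR_BGR2HSV),*map(np.array,H['green']))
print(top_pose(W,m,.025,.036))"
```

```text
t 2.15 p [ 0.5291 -0.2209  0.1416] yaw 104.68 tilt 0.73 q [-0.4   0.46  0.03  1.16  0.   -0.65] F [-1.02 -0.12 -1.06] w 0.0854 g 0.0
dx 0.111
dy -0.08
dz -2.989
dyaw 0.32
(array([ 0.5312, -0.2251,  0.0311]), 15.1, array([79.7, 56.3]), np.int64(956))
```

apply_moves(targets=[[[0.1,-0.08,0,0.3,1],[0,0,-0.4,0,1],[0,0,-0.5,0,1],[0,0,-0.5,0,1],[0,0,-0.5,0,1],[0,0,-0.3,0,1],[0,0,0,0,1],[0,0,0,0,1]]])

```text
clock: 2.87
eef_pos: [0.5386, -0.2258, 0.062]
tool_rot: [-0.131, 0.991, -0.001, 0.001]
ft_force: [0.7, -0.4, 0.5]
grip_width: 0.0852
grasp_force: 0.0
```

```bash
python3 -c "
from h import *
st(.533,-.2245,.022,105)"
```

```text
t 2.87 p [ 0.5386 -0.2258  0.062 ] yaw 105.06 tilt 0.15 q [-0.4   0.54 -0.05  0.97 -0.   -0.66] F [ 0.67 -0.43  0.51] w 0.0852 g 0.0
dx -0.141
dy 0.031
dz -1.001
dyaw -0.06
```

apply_moves(targets=[[[-0.13,0.03,0,0,1],[0,0,-0.3,0,1],[0,0,-0.3,0,1],[0,0,-0.25,0,1],[0,0,-0.1,0,1],[0,0,0,0,1],[0,0,0,0,1],[0,0,0,0,1]]])

```text
clock: 3.53
eef_pos: [0.5327, -0.2244, 0.0232]
tool_rot: [-0.131, 0.991, -0.0, 0.001]
ft_force: [0.0, -0.1, -0.1]
grip_width: 0.0853
grasp_force: 0.0
```

```bash
python3 -c "
from h import *
st(.533,-.2245,.022,105)"
```

```text
t 3.53 p [ 0.5327 -0.2244  0.0232] yaw 105.03 tilt 0.08 q [-0.4   0.58 -0.11  0.88 -0.   -0.66] F [ 0.04 -0.08 -0.11] w 0.0853 g 0.0
dx 0.008
dy -0.001
dz -0.029
dyaw -0.03
```

apply_moves(targets=[[[0,0,0,0,-1],[0,0,0,0,-1],[0,0,0,0,-1],[0,0,0,0,-1],[0,0,0,0,-1],[0,0,0,0,-1],[0,0,0,0,-1],[0,0,0,0,-1]]])

```text
clock: 4.2
eef_pos: [0.5327, -0.2244, 0.0232]
tool_rot: [-0.131, 0.991, -0.0, 0.001]
ft_force: [-0.6, 0.5, 5.6]
grip_width: 0.0565
grasp_force: 66.4
```

```bash
python3 -c "
from h import *
st(.5739,.012,.2,97.4)"
```

```text
t 4.2 p [ 0.5327 -0.2244  0.0232] yaw 105.03 tilt 0.09 q [-0.4   0.58 -0.11  0.88  0.   -0.66] F [-0.6   0.46  5.58] w 0.0565 g 66.4
dx 1.031
dy 5.91
dz 4.421
dyaw -7.63
```

apply_moves(targets=[[[0,0,0.3,0,-1],[0,0,0.5,0,-1],[0,0,0.7,0,-1],[0,0,0.7,0,-1],[0,0,0.7,0,-1],[0,0,0.7,0,-1],[0.1,0.5,0.5,0,-1],[0.1,0.5,0.2,0,-1]]])

```text
clock: 4.87
eef_pos: [0.5411, -0.1851, 0.1973]
tool_rot: [-0.13, 0.992, -0.001, 0.002]
ft_force: [0.1, 1.0, -1.8]
grip_width: 0.0565
grasp_force: 65.8
```

apply_moves(targets=[[[0.1,0.7,0,-2,-1],[0.15,0.7,0,-2,-1],[0.15,0.7,0,-2,-1],[0.15,0.7,0,-1.6,-1],[0.1,0.7,0,0,-1],[0.1,0.7,0,0,-1],[0.05,0.4,0,0,-1],[0,0.2,0,0,-1]]])

```text
clock: 5.53
eef_pos: [0.5717, 0.0104, 0.1932]
tool_rot: [-0.066, 0.998, 0.0, -0.001]
ft_force: [-0.4, 0.2, -2.1]
grip_width: 0.0568
grasp_force: 65.7
```

apply_moves(targets=[[[0,0.1,0,0,-1],[0,0,0,0,-1],[0,0,0,0,-1],[0,0,0,0,-1]]])

```text
clock: 5.87
eef_pos: [0.5718, 0.0106, 0.1942]
tool_rot: [-0.064, 0.998, -0.0, -0.0]
ft_force: [-0.4, -0.0, -1.5]
grip_width: 0.0566
grasp_force: 65.7
```

```bash
python3 - <<'E'
from h import *
st(.5739,.012,.15,97.4)
p,d=imaging.camera('side');cv2.imwrite('pics/s2.png',cv2.resize(p[120:340,220:440],None,fx=2.5,fy=2.5))
W=world('side',d)
m=(W[...,2]>.08)&(W[...,2]<.095);m[:200]=0;m[320:]=0;m[:,:270]=0;m[:,360:]=0
hsv=cv2.cvtColor(p,cv2.COLOR_BGR2HSV)
b=cv2.inRange(hsv,*map(np.array,H['blue']))
print("rim",top_pose(W,m&(b>0),.08,.095))
g=cv2.inRange(hsv,*map(np.array,H['green']))>0
print("green z",np.percentile(W[g][:,2],[2,50,98]).round(4))
T=np.load("top_d.npy");Wt=world("top",T);x=Wt-np.array([.5739,.012,0]);a=np.radians(7.4);u=x[...,0]*np.cos(a)+x[...,1]*np.sin(a);v=-x[...,0]*np.sin(a)+x[...,1]*np.cos(a)
k=(abs(u)<.028)&(abs(v)<.02);print("pile z",np.percentile(Wt[k][:,2],[10,50,90]).round(4))
x=Wt-np.array([.5739,.012,0])
k=(abs(u)<.12)&(abs(v)<.12)&(Wt[...,2]<.012);print("bench z",np.median(Wt[k][:,2]))
E
```

```text
t 5.87 p [0.5718 0.0106 0.1942] yaw 97.34 tilt 0.04 q [ 0.02  0.41  0.1   1.26 -0.   -0.11] F [-0.35 -0.04 -1.51] w 0.0566 g 65.7
dx 0.052
dy 0.035
dz -1.104
dyaw 0.06
rim (array([0.5711, 0.0112, 0.0868]), 7.5, array([97.2, 78.7]), np.int64(159))
green z [0.1773 0.2011 0.2464]
pile z [0.0335 0.0363 0.039 ]
bench z 0.0004033808290765384
```

View pics/s2.png

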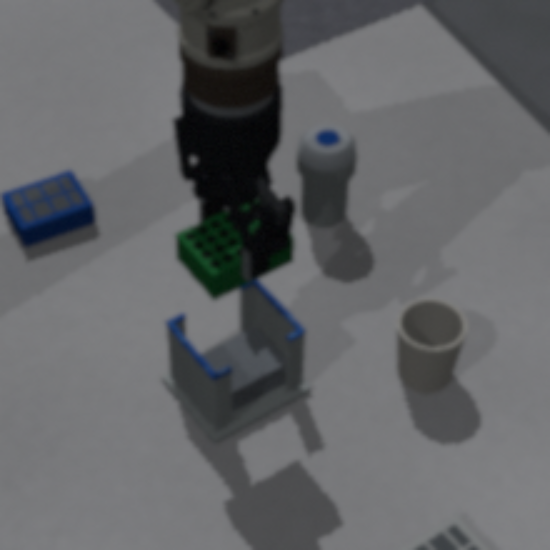

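apply_moves(targets=[[[0.03,0.03,-0.2,0,-1],[0,0,-0.4,0,-1],[0,0,-0.4,0,-1],[0,0,-0.4,0,-1],[0,0,-0.3,0,-1],[0,0,-0.1,0,-1],[0,0,0,0,-1],[0,0,0,0,-1]]])

```text
clock: 6.58
eef_pos: [0.5734, 0.0127, 0.1224]
tool_rot: [-0.064, 0.998, -0.0, -0.0]
ft_force: [0.5, -0.0, -0.9]
grip_width: 0.057
grasp_force: 65.7
```

```bash
python3 - <<'E'
from h import *
st(.5729,.0119,.070,97.4)
p,d=imaging.camera('side');cv2.imwrite('pics/s3.png',cv2.resize(p[190:310,260:380],None,fx=4,fy=4))
E
```

```text
t 6.58 p [0.5734 0.0127 0.1224] yaw 97.39 tilt 0.0 q [ 0.02  0.47 -0.01  1.1  -0.   -0.11] F [ 0.49 -0.05 -0.93] w 0.057 g 65.7
dx -0.011
dy -0.019
dz -1.309
dyaw 0.01
```

View pics/s3.png

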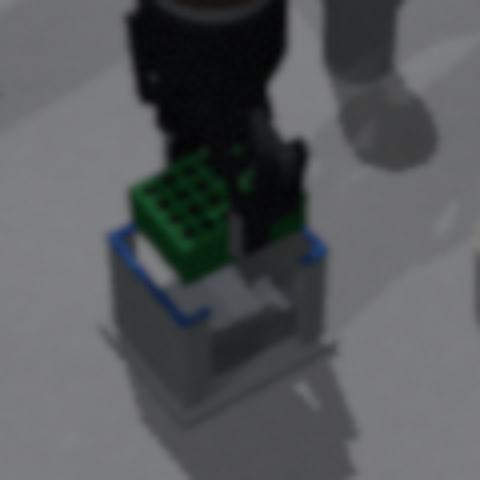

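apply_moves(targets=[[[-0.01,-0.02,-0.1,0,-1],[0,0,-0.1,0,-1],[0,0,-0.1,0,-1],[0,0,-0.1,0,-1],[0,0,-0.1,0,-1],[0,0,-0.1,0,-1],[0,0,0,0,-1],[0,0,0,0,-1]]])

```text
clock: 7.3
eef_pos: [0.5725, 0.0123, 0.0978]
tool_rot: [-0.065, 0.998, 0.0, -0.001]
ft_force: [-0.1, -0.6, -1.5]
grip_width: 0.057
grasp_force: 65.7
```

apply_moves(targets=[[[0,0,-0.1,0,-1],[0,0,-0.1,0,-1],[0,0,-0.1,0,-1],[0,0,-0.1,0,-1],[0,0,-0.1,0,-1],[0,0,-0.1,0,-1],[0,0,-0.05,0,-1],[0,0,0,0,-1]]])

```text
clock: 7.97
eef_pos: [0.5723, 0.0122, 0.0715]
tool_rot: [-0.065, 0.998, 0.0, -0.001]
ft_force: [0.3, -0.1, -1.5]
grip_width: 0.0569
grasp_force: 65.7
```

apply_moves(targets=[[[0,0,-0.02,0,-1],[0,0,-0.02,0,-1],[0,0,-0.02,0,-1],[0,0,-0.02,0,-1],[0,0,0,0,-1]]])

```text
clock: 8.38
eef_pos: [0.5728, 0.0122, 0.0691]
tool_rot: [-0.065, 0.998, -0.0, -0.0]
ft_force: [0.0, 0.6, -1.9]
grip_width: 0.0566
grasp_force: 65.7
```

apply_moves(targets=[[[0,0,-0.02,0,-1],[0,0,-0.02,0,-1],[0,0,-0.02,0,-1],[0,0,-0.02,0,-1],[0,0,-0.02,0,-1],[0,0,-0.02,0,-1],[0,0,0,0,-1],[0,0,0,0,-1]]])

```text
clock: 9.05
eef_pos: [0.5727, 0.0122, 0.0642]
tool_rot: [-0.065, 0.998, -0.0, -0.0]
ft_force: [-0.1, 0.5, -1.3]
grip_width: 0.0567
grasp_force: 65.7
```

apply_moves(targets=[[[0,0,-0.02,0,-1],[0,0,-0.02,0,-1],[0,0,-0.02,0,-1],[0,0,0,0,-1],[0,0,0,0,-1]]])

```text
clock: 9.47
eef_pos: [0.5728, 0.0122, 0.0618]
tool_rot: [-0.065, 0.998, 0.0, -0.0]
ft_force: [0.3, -0.1, -2.0]
grip_width: 0.057
grasp_force: 65.7
```

apply_moves(targets=[[[0,0,-0.02,0,-1],[0,0,-0.02,0,-1],[0,0,-0.02,0,-1],[0,0,0,0,-1],[0,0,0,0,-1]]])

```text
clock: 9.88
eef_pos: [0.5729, 0.0122, 0.0597]
tool_rot: [-0.065, 0.998, -0.0, 0.0]
ft_force: [-0.1, -0.8, 0.2]
grip_width: 0.057
grasp_force: 65.8
```

apply_moves(targets=[[[0,0,-0.02,0,-1],[0,0,0,0,-1],[0,0,0,0,-1],[0,0,0,0,-1]]])

```text
clock: 10.22
eef_pos: [0.573, 0.0122, 0.059]
tool_rot: [-0.065, 0.998, -0.0, 0.0]
ft_force: [-1.0, 0.8, 3.0]
grip_width: 0.0564
grasp_force: 66.0
```

apply_moves(targets=[[[0,0,0,0,0.6],[0,0,0,0,1],[0,0,0,0,1],[0,0,0,0,1],[0,0,0,0,1],[0,0,0,0,1],[0,0,0,0,1],[0,0,0,0,1]]])

```text
clock: 10.88
eef_pos: [0.5729, 0.0122, 0.0587]
tool_rot: [-0.065, 0.998, -0.0, 0.0]
ft_force: [-1.1, 0.1, -0.0]
grip_width: 0.0855
grasp_force: 0.0
```

apply_moves(targets=[[[0,0,0.1,0,1],[0,0,0.3,0,1],[0,0,0.6,0,1],[0,0,0.8,0,1],[0,0,0.9,0,1],[0,0,0.7,0,1],[0,-0.3,0,0,1],[0.1,-0.7,0,0,1]]])

```text
clock: 11.55
eef_pos: [0.5782, -0.0257, 0.198]
tool_rot: [-0.067, 0.998, 0.0, 0.003]
ft_force: [0.4, 0.0, -0.1]
grip_width: 0.0856
grasp_force: 0.0
```

apply_moves(targets=[[[0.25,-0.9,0,0,1],[0.25,-0.9,0,0,1],[0.25,-0.9,0,0,1],[0.25,-0.9,0,0,1],[0.25,-0.8,0,0,1],[0.2,-0.6,0,0,1],[0.1,-0.2,0,0,1],[0,0,0,0,1]]])

```text
clock: 12.22
eef_pos: [0.6388, -0.2389, 0.1936]
tool_rot: [-0.063, 0.998, -0.0, -0.0]
ft_force: [-0.6, -0.1, -0.4]
grip_width: 0.0854
grasp_force: 0.0
```

```bash
python3 - <<'E'
from h import *
st(.6373,-.2423,.022,97.3)
p,d=imaging.camera('top');W=world('top',d);hsv=cv2.cvtColor(p,cv2.COLOR_BGR2HSV)
g=cv2.inRange(hsv,*map(np.array,H['green']))
try: print("block",top_pose(W,g,.05,.08))
except Exception as e: print(e)
b=cv2.inRange(hsv,*map(np.array,H['blue']))>0; b[:,:280]=0;b[:,360:]=0
print("rim",top_pose(W,b,.08,.095))
p,d=imaging.camera('side');W=world('side',d);hsv=cv2.cvtColor(p,cv2.COLOR_BGR2HSV)
g=cv2.inRange(hsv,*map(np.array,H['green']));print("block side",top_pose(W,g,.055,.08))
b=cv2.inRange(hsv,*map(np.array,H['blue']))>0; b[:200]=0;b[320:]=0;b[:,:270]=0;b[:,360:]=0
print("rim side",top_pose(W,b,.08,.095))
m=np.zeros((480,640),bool);m[320:375,365:430]=1
print("white side",top_pose(W,m,.016,.025))
E
```

```text
t 12.22 p [ 0.6388 -0.2389  0.1936] yaw 97.21 tilt 0.03 q [-0.36  0.64  0.48  1.41 -0.   -0.48] F [-0.56 -0.08 -0.44] w 0.0854 g 0.0
dx -0.037
dy -0.085
dz -4.289
dyaw 0.09
block (array([0.5733, 0.0108, 0.0667]), 8.1, array([78.2, 55.9]), np.int64(825))
rim (array([0.5732, 0.011 , 0.0863]), 8.3, array([93.5, 77.1]), np.int64(104))
block side (array([0.5797, 0.0089, 0.0677]), 9.5, array([76.6, 64.7]), np.int64(639))
rim side (array([0.5718, 0.0117, 0.0868]), 7.0, array([97.4, 77.2]), np.int64(156))
white side (array([ 0.6362, -0.2423,  0.021 ]), 8.1, array([82.6, 62.7]), np.int64(1043))
```

apply_moves(targets=[[[-0.06,-0.08,-0.3,0.2,1],[0,0,-0.6,0,1],[0,0,-0.7,0,1],[0,0,-0.7,0,1],[0,0,-0.5,0,1],[0,0,-0.4,0,1],[0,0,0,0,1],[0,0,0,0,1]]])

```text
clock: 12.98
eef_pos: [0.6355, -0.2372, 0.0661]
tool_rot: [-0.067, 0.998, 0.001, -0.001]
ft_force: [-0.3, -0.1, 0.7]
grip_width: 0.0853
grasp_force: 0.0
```

```bash
python3 -c "
from h import *
st(.6363,-.2421,.022,97.4)"
```

```text
t 12.98 p [ 0.6355 -0.2372  0.0661] yaw 97.73 tilt 0.16 q [-0.36  0.71  0.27  1.13  0.   -0.49] F [-0.35 -0.13  0.73] w 0.0853 g 0.0
dx 0.019
dy -0.122
dz -1.102
dyaw -0.33
```

apply_moves(targets=[[[0.02,-0.12,0,0,1],[0,0,-0.3,0,1],[0,0,-0.3,0,1],[0,0,-0.3,0,1],[0,0,-0.15,0,1],[0,0,0,0,1],[0,0,0,0,1],[0,0,0,0,1]]])

```text
clock: 13.65
eef_pos: [0.6374, -0.2439, 0.0248]
tool_rot: [-0.067, 0.998, -0.0, 0.0]
ft_force: [-0.3, 1.6, 0.5]
grip_width: 0.0851
grasp_force: 0.0
```

```bash
python3 -c "
from h import *
st(.6363,-.2421,.022,97.4)"
```

```text
t 13.65 p [ 0.6374 -0.2439  0.0248] yaw 97.63 tilt 0.01 q [-0.37  0.76  0.24  1.05  0.   -0.5 ] F [-0.28  1.64  0.55] w 0.0851 g 0.0
dx -0.027
dy 0.044
dz -0.069
dyaw -0.23
```

apply_moves(targets=[[[-0.03,0.04,-0.06,0,1],[0,0,0,0,1],[0,0,0,0,-1],[0,0,0,0,-1],[0,0,0,0,-1],[0,0,0,0,-1],[0,0,0,0,-1],[0,0,0,0,-1]]])

```text
clock: 14.32
eef_pos: [0.6366, -0.2424, 0.0232]
tool_rot: [-0.066, 0.998, -0.0, 0.001]
ft_force: [0.2, -0.3, 5.3]
grip_width: 0.0597
grasp_force: 66.6
```

```bash
python3 -c "
from h import *
st(.5729,.0120,.2,97.4)"
```

```text
t 14.32 p [ 0.6366 -0.2424  0.0232] yaw 97.63 tilt 0.09 q [-0.36  0.75  0.23  1.04  0.   -0.5 ] F [ 0.17 -0.29  5.27] w 0.0597 g 66.6
dx -1.593
dy 6.36
dz 4.42
dyaw -0.23
```

apply_moves(targets=[[[0,0,0.3,0,-1],[0,0,0.5,0,-1],[0,0,0.7,0,-1],[0,0,0.7,0,-1],[0,0,0.7,0,-1],[0,0,0.7,0,-1],[-0.1,0.5,0.4,0,-1],[-0.2,0.6,0.2,0,-1]]])

```text
clock: 14.98
eef_pos: [0.6253, -0.1998, 0.1936]
tool_rot: [-0.065, 0.998, -0.001, 0.002]
ft_force: [0.1, 0.1, 0.2]
grip_width: 0.06
grasp_force: 66.0
```

apply_moves(targets=[[[-0.2,0.8,0,0,-1],[-0.2,0.8,0,0,-1],[-0.2,0.8,0,0,-1],[-0.2,0.8,0,0,-1],[-0.2,0.8,0,0,-1],[-0.2,0.7,0,0,-1],[-0.09,0.4,0,0,-1],[0,0.15,0,0,-1]]])

```text
clock: 15.65
eef_pos: [0.5709, 0.0146, 0.1903]
tool_rot: [-0.068, 0.998, 0.0, -0.001]
ft_force: [0.1, -0.5, -1.4]
grip_width: 0.0602
grasp_force: 66.0
```

apply_moves(targets=[[[0,0,0,0,-1],[0,0,0,0,-1],[0,0,0,0,-1]]])

```text
clock: 15.9
eef_pos: [0.5727, 0.0106, 0.1902]
tool_rot: [-0.066, 0.998, -0.0, -0.0]
ft_force: [0.3, -0.1, -1.3]
grip_width: 0.0601
grasp_force: 66.0
```

```bash
python3 - <<'E'
from h import *
st(.5731,.0120,.13,97.4)
p,d=imaging.camera('side');cv2.imwrite('pics/s4.png',cv2.resize(p[160:310,250:400],None,fx=3.5,fy=3.5))
E
```

```text
t 15.9 p [0.5727 0.0106 0.1902] yaw 97.55 tilt 0.03 q [ 0.02  0.41  0.1   1.25 -0.   -0.11] F [ 0.3  -0.11 -1.26] w 0.0601 g 66.0
dx 0.01
dy 0.035
dz -1.505
dyaw -0.15
```

View pics/s4.png

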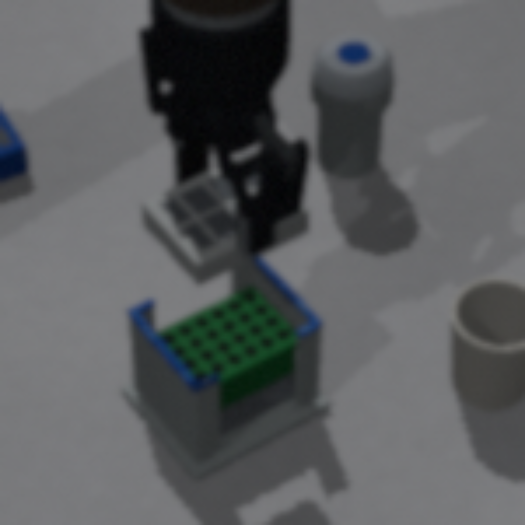

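apply_moves(targets=[[[0.01,0.035,-0.2,0,-1],[0,0,-0.4,0,-1],[0,0,-0.4,0,-1],[0,0,-0.4,0,-1],[0,0,-0.2,0,-1],[0,0,-0.1,0,-1],[0,0,0,0,-1],[0,0,0,0,-1]]])

```text
clock: 16.62
eef_pos: [0.5732, 0.0129, 0.1226]
tool_rot: [-0.066, 0.998, -0.0, 0.0]
ft_force: [-0.5, 0.3, -1.3]
grip_width: 0.06
grasp_force: 65.9
```

```bash
python3 - <<'E'
from h import *
st(.5731,.0120,.095,97.4)
E
```

```text
t 16.62 p [0.5732 0.0129 0.1226] yaw 97.6 tilt 0.03 q [ 0.02  0.46 -0.01  1.1  -0.   -0.11] F [-0.54  0.26 -1.26] w 0.06 g 65.9
dx -0.002
dy -0.024
dz -0.69
dyaw -0.2
```

apply_moves(targets=[[[0,-0.02,-0.1,-0.2,-1],[0,0,-0.1,0,-1],[0,0,-0.1,0,-1],[0,0,-0.1,0,-1],[0,0,-0.1,0,-1],[0,0,-0.05,0,-1],[0,0,0,0,-1],[0,0,0,0,-1]]])

```text
clock: 17.28
eef_pos: [0.5727, 0.0125, 0.1001]
tool_rot: [-0.065, 0.998, 0.0, -0.0]
ft_force: [-0.3, 1.5, -1.2]
grip_width: 0.0603
grasp_force: 65.9
```

apply_moves(targets=[[[0,0,-0.03,0,-1],[0,0,-0.03,0,-1],[0,0,-0.03,0,-1],[0,0,0,0,-1],[0,0,0,0,-1]]])

```text
clock: 17.7
eef_pos: [0.5728, 0.0124, 0.0966]
tool_rot: [-0.065, 0.998, -0.0, -0.0]
ft_force: [-0.3, 1.0, -1.3]
grip_width: 0.0603
grasp_force: 65.9
```

apply_moves(targets=[[[0,0,-0.02,0,-1],[0,0,-0.02,0,-1],[0,0,-0.02,0,-1],[0,0,-0.02,0,-1],[0,0,-0.02,0,-1],[0,0,0,0,-1],[0,0,0,0,-1]]])

```text
clock: 18.28
eef_pos: [0.5728, 0.0124, 0.0926]
tool_rot: [-0.065, 0.998, 0.0, -0.0]
ft_force: [-0.2, -0.6, -0.8]
grip_width: 0.0599
grasp_force: 65.9
```

apply_moves(targets=[[[0,0,-0.02,0,-1],[0,0,-0.02,0,-1],[0,0,0,0,-1],[0,0,0,0,-1],[0,0,0,0,-1]]])

```text
clock: 18.7
eef_pos: [0.5728, 0.0124, 0.0911]
tool_rot: [-0.065, 0.998, 0.0, -0.0]
ft_force: [0.1, 0.1, -1.9]
grip_width: 0.0599
grasp_force: 65.9
```

apply_moves(targets=[[[0,0,-0.02,0,-1],[0,0,-0.02,0,-1],[0,0,0,0,-1],[0,0,0,0,-1],[0,0,0,0,-1]]])

```text
clock: 19.12
eef_pos: [0.5729, 0.0124, 0.0896]
tool_rot: [-0.065, 0.998, -0.0, 0.0]
ft_force: [1.0, 0.1, -0.7]
grip_width: 0.0601
grasp_force: 66.0
```

apply_moves(targets=[[[0,0,-0.02,0,-1],[0,0,0,0,-1],[0,0,0,0,-1],[0,0,0,0,-1]]])

```text
clock: 19.45
eef_pos: [0.573, 0.0124, 0.089]
tool_rot: [-0.065, 0.998, -0.0, 0.0]
ft_force: [-0.2, -0.8, 0.8]
grip_width: 0.06
grasp_force: 66.3
```

apply_moves(targets=[[[0,0,-0.02,0,-1],[0,0,0,0,-1],[0,0,0,0,-1],[0,0,0,0,-1]]])

```text
clock: 19.78
eef_pos: [0.5731, 0.0124, 0.0883]
tool_rot: [-0.065, 0.998, -0.0, 0.0]
ft_force: [-1.5, -0.5, 3.9]
grip_width: 0.0604
grasp_force: 66.5
```

Force is clearly up (about 5 N): the spacer rests. Release and retreat.

apply_moves(targets=[[[0,0,0,0,0.6],[0,0,0,0,1],[0,0,0,0,1],[0,0,0,0,1],[0,0,0,0,1],[0,0,0,0,1],[0,0,0,0,1],[0,0,0,0,1]]])

```text
clock: 20.45
eef_pos: [0.5728, 0.0124, 0.0878]
tool_rot: [-0.065, 0.998, 0.0, -0.0]
ft_force: [0.7, -0.3, 0.3]
grip_width: 0.0854
grasp_force: 0.0
```

apply_moves(targets=[[[0,0,0.1,0,1],[0,0,0.3,0,1],[0,0,0.6,0,1],[0,0,0.8,0,1],[0,0,0.8,0,1],[-0.5,0,0.3,0,1],[-0.8,0,0,0,1],[-0.8,0,0,0,1]]])

```text
clock: 21.12
eef_pos: [0.4893, 0.0125, 0.2055]
tool_rot: [-0.065, 0.998, -0.0, 0.002]
ft_force: [-1.0, -0.4, -0.2]
grip_width: 0.0856
grasp_force: 0.0
```

apply_moves(targets=[[[-0.8,0,0,0,1],[-0.8,0,0,0,1],[-0.4,0,0,0,1],[0,0,0,0,1],[0,0,0,0,1],[0,0,0,0,1],[0,0,0,0,1],[0,0,0,0,1]]])

```text
clock: 21.78
eef_pos: [0.41, 0.0124, 0.2039]
tool_rot: [-0.065, 0.998, -0.0, 0.0]
ft_force: [0.4, -0.2, 0.6]
grip_width: 0.0853
grasp_force: 0.0
```

```bash
python3 - <<'E'
from h import *
st()
p,d=imaging.camera('side');cv2.imwrite('pics/s5.png',cv2.resize(p[160:420,220:480],None,fx=2.2,fy=2.2))
p,d=imaging.camera('top');W=world('top',d)
x=W-np.array([.573,.012,0]);a=np.radians(7.4);u=x[...,0]*np.cos(a)+x[...,1]*np.sin(a);v=-x[...,0]*np.sin(a)+x[...,1]*np.cos(a)
for s in(-.025,0,.025):
    k=(abs(u-s)<.01)&(abs(v)<.02);print("top z",np.median(W[k][:,2]).round(4))
E
```

```text
t 21.78 p [0.41   0.0124 0.2039] yaw 97.43 tilt 0.02 q [ 0.03  0.09 -0.3   1.18 -0.   -0.1 ] F [ 0.39 -0.24  0.56] w 0.0853 g 0.0
top z 0.0865
top z 0.0868
top z 0.0867
```

View pics/s5.png

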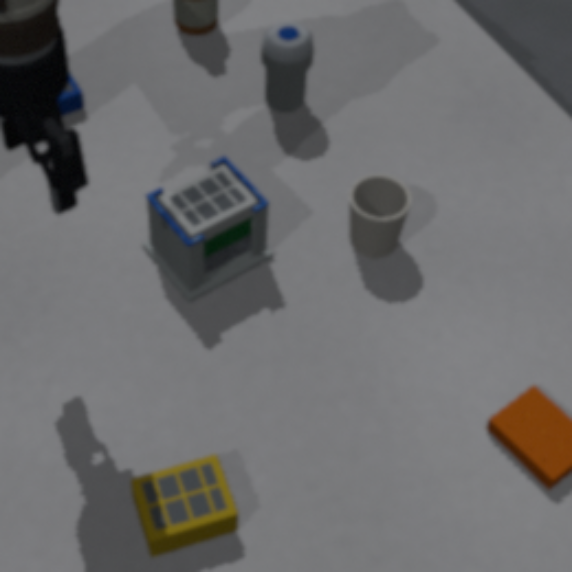

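The white spacer lies level with the rim (crop 208,203), and its top is flat at about 86.7 mm. Nothing else has been disturbed.

```bash
python3 -c "
from h import *
print(order.job_done())"
```

```text
the job is handed in; nothing more can be done
None
```

I set the green block on the pile and the thin white spacer on the block, each lowered until about 5 N was felt before release; the spacer's top measures about 0.7 mm above the carrier's rim, the bystanders and the other two spacers were left alone, and the job is handed in with no verdict returned.

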